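Park the pressing weights in their rack and bolt them in

ROBOT

A 6-joint arm with a two-finger parallel gripper is mounted at the origin on the work surface. World frame = base frame: x ahead of the robot, y to its left, z up, the work surface at z = 0. Lengths are in mm, angles in degrees, forces in N, time in s.
With the tool pointing down it reaches from about 300 to 850 mm from the base axis. Payload 4.2 kg.
Tool frame: the origin (TCP) lies midway between the tips of the shut fingers; the grasp point (between the pads) lies 19 mm behind it (env.tcp_to_grasp is the distance from the TCP to the grasp point, in mm); z points along the fingers, x is the direction in which the jaws open and shut, and the axes are right-handed (so a half turn about z gives the same grasp; the last joint's range is limited). The gripper opens to 91 mm and grips with 3 to 60 N. Pads are 32 mm wide; open, the fingers measure 118 mm over their backs; the gripper's body (76 mm by 178 mm) begins 60 mm behind the grasp point.
Start: joints at [-75.63, 18.312, 89.639, -0, 72.044, -1.146], TCP at [153.816, -554.061, 213.976] pointing down, gripper open.
Joint ranges: [-177.97, 177.97], [-48.28, 115.42], [12.27, 149.76], [-77.06, 257.06], [2.81, 150.46], [-146.56, 146.56]. Speed limits (degrees/s): [147.25, 147.25, 180, 180, 180, 180].

INTERFACE

Orientations are given as [roll, pitch, yaw] about the fixed x, y, z axes, in that order (R = Rz(yaw) Ry(pitch) Rx(roll)).
In Python, from workcell import env gives the robot as it stands.
- The arm moves only by the tool drive_tool, never from a script. Its argument "motion" is a list of rows, each a list of 2 entries, a list of its own where there are three numbers: the shift along the world's x, y, z in m, then the turn, a rotation vector about the world's x, y, z in rad. In form: [[[dx, dy, dz], [wx, wy, wz]], ...]. A call has exactly 10 rows; each row shifts and turns the commanded pose from where the row before left it; what a row does not reach is not made up. A row lasts 1/12 s, in which the tool goes at most 41.7 mm and 7.16 degrees, less where a joint would pass 70% of its speed; a pose out of reach is approached as far as the arm can. A call is refused whole if a number of a shift passes 0.0417 or a number of a turn 0.125, either way. A call with a gripper value outside its range is refused whole. "claw" is the opening, from 0 (shut) to 1 (fully open), set as the call begins (left out, the last holds). The fingers move at their own pace and stop on an object; "force" is the grip in N (left out, the last holds). Time passes only in rows, so rows that do not move let the fingers close, or fill a call up. It gives the time, the measured TCP pose, the force and the opening at its end, in the units of the state.
- env.state(): the state, without advancing time (a new reading comes with each control period).
- env.grab_frame(name): name is "side" or "top" or "wrist"; returns the picture (400x640x3 uint8, red, green, blue); there is no depth.
- env.camera_params(name): a dict with "fov_y" (degrees; the focal length in pixels is half the picture's height over the tangent of half this angle, whatever the lens; pixels are square), "cx", "cy" (the principal point, pixels), "pose" (4x4, takes a point from camera to world coordinates). Camera axes: x right, y down, z forward; pixel columns grow to the right and rows downward; lengths in mm; the calibration is good to about 2 mm. A picture is of the moment at which its call begins: read the wrist's pose just before it. camera_params takes no time and is no camera call; for the wrist camera it gives the pose at the moment of the call.
- env.job_done(): hands the job in, once; it reports no verdict.
The state is a dict: "time_s": time; "qpos": joint angles; "qvel": joint speeds; "effort": joint torques, N m; "ee_pos": TCP position; "ee_rot": TCP orientation; "force": force on the tool from outside, world axes, zero at the start; "torque": the same for the moment, N m; "gripper_width": finger opening in mm.
Only numpy, scipy, OpenCV 4.12 (cv2) and the standard library are available. Lean on these libraries where they do the work, as an engineer would, in place of code of your own. Each camera call takes 0.05 s, during which the arm holds its last target.

TASK

The table is about to be wheeled away: push the whole row of four steel weights along the rack's channel, kept together as one train, until it is fully home against the end stop. Then push the sliding bolt all the way across the channel behind them so they cannot slip back. Only push: lift nothing, and leave the other things on the table where they are.

Things in the scene. Friction and masses are not known exactly. Their poses are not given: they have to be found in the camera images.
- rack: Fixed aluminium rack: U channel 340 mm long (its y), 56 wide (x). Origin: centre of underside. Floor 8 mm above the table; side lips 40 mm apart inside, 6 thick, tops at 20 mm. At +y a 20 mm thick, 50 mm high end stop, inner face at y = 150 mm; the -y end is open. On the -x side, at y = -21 mm (34 wide), the bolt guide reaches to x = -78 mm, top at 22 mm, cheeks to 36 mm (x -64 to -30 mm).
- rack_stop (a point): Centre of the end stop's inner face at the channel floor (rack x = 0, y = 150, z = 8 mm), axes as the rack; +y points into the stop. With the row home, its rear face is at rack y = -10 mm.
- bolt (a joint): Steel bolt sliding across the channel along rack +x. 0 = drawn back, 0.048 m = fully across; starts within 5 mm of 0; about 1.5 N friction, stays where left. Bar 12 mm wide at rack y = -21 mm, 23 to 34 mm above the table; its tip goes from rack x = -22 to +26 mm. It passes 5 mm behind a row that is home; until then the row blocks it.
- bolt_paddle (a point): Middle of the top edge of the outer (-x) face of the bolt's upright paddle; moves with the bolt. Rack x = -88 mm drawn back, -40 mm fully across; rack y = -21 mm; 67.5 mm above the table. Paddle 26 mm wide (rack y), 10 thick (x), from 34 to 67.5 mm above the table. Push its outer face towards rack +x.
- weight_plain: Footprint 37 mm across the channel (its x) by 40 mm along it (its y). Bare steel; origin at the centre of the underside. Plain block 36 mm high. The four weights start touching (gaps under 1 mm), in any order, in the channel, 60 to 115 mm short of the stop, with 1.5 mm play each side. About 0.3 kg each (tall one 0.4), within 30 %.
- weight_tall: Footprint 37 mm across the channel (its x) by 40 mm along it (its y). Bare steel; origin at the centre of the underside. Plain block 60 mm high.
- weight_knob: Footprint 37 mm across the channel (its x) by 40 mm along it (its y). Bare steel; origin at the centre of the underside. Block 36 mm high with a round knob on top (20 mm diameter), 58 mm high in all.
- weight_bridge: Footprint 37 mm across the channel (its x) by 40 mm along it (its y). Bare steel; origin at the centre of the underside. Block 36 mm high with a low round-bar handle on top that runs along the channel, 57.5 mm high in all.
- spare_weight: Bystander: a knobbed weight like weight_knob, 37 x 40 x 58 mm, standing on the table on the rack's bolt side, nearer the end stop; not part of the row. Origin at the centre of the underside.
- paste_jar: Bystander: jar, 56 mm diameter, 70 mm high, on the side of the rack away from the bolt. Origin at the centre of the underside.
- brush: Bystander: brush 170 mm long lying along its own x on the side of the rack away from the bolt. Origin under its middle.
- loupe: Bystander: black magnifier, 38 mm diameter, 40 mm high, on the bolt side of the rack, near the open end. Origin at the centre of the underside.
- folder: Bystander: white folding blade 140 x 22 x 5 mm lying on the table beyond the open end of the rack. Origin at the centre of the underside.
Not all that is in view belongs to the job. What is shaped like the weight_bridge but pink is not meant.

How it is judged:
By the outcome, as a careful person would: the job done as asked, in the order asked, and still so for the second after the job is handed in, with the robot touching nothing.
It also fails if it takes over 45 s, if anything falls off the work surface, if the arm or the gripper's body presses on something with over 40 N, if the wrist force passes 120 N, or if a joint passes its speed limit or range.

## Working session

There is one attempt and no reset: what is moved stays moved. The work goes in short steps, Python scripts to look and compute and a tool call to move; the robot and the scene stay as the last step left them, time stands still between calls to the robot, and variables do not carry over. Pictures are saved under pics/ and viewed, and the job is handed in when it is done.

Besides the shell and the picture viewer there is one more tool, called as name(argument=value, ...), one argument or row to a line, values as JSON. drive_tool: Moves the arm, as the interface text tells. Its arguments: {"type":"object","properties":{"motion":{"type":"array","items":{"type":"array"}},"claw":{"type":"number"},"force":{"type":"number"}},"required":["motion"]}

```bash
mkdir -p pics; python3 - <<'E'
from workcell import env
import cv2
for n in("top","side"):
    f=env.grab_frame(n);cv2.imwrite(f"pics/{n}0.png",f[:,:,::-1])
    p=env.camera_params(n);print(n,p)
print(env.state())
E
```

```text
top {'fov_y': 44.757875827894885, 'cx': 328.5289831812357, 'cy': 203.73816726353277, 'pose': array([[ 2.61511334e-02, -9.80194317e-01,  1.96303895e-01,
         3.97454251e+02],
       [-9.99454859e-01, -2.95953750e-02, -1.46321145e-02,
        -4.74607013e+01],
       [ 2.01520029e-02, -1.95814235e-01, -9.80433925e-01,
         1.03350713e+03],
       [ 0.00000000e+00,  0.00000000e+00,  0.00000000e+00,
         1.00000000e+00]])}
side {'fov_y': 49.22949056055896, 'cx': 327.4589260738392, 'cy': 200.1105458681923, 'pose': array([[-7.56885338e-01, -4.72098967e-01,  4.51937110e-01,
         1.81635425e+02],
       [-6.53403486e-01,  5.61151626e-01, -5.08107013e-01,
         4.10224878e+02],
       [-1.37284484e-02, -6.79876032e-01, -7.33198548e-01,
         7.06808350e+02],
       [ 0.00000000e+00,  0.00000000e+00,  0.00000000e+00,
         1.00000000e+00]])}
{'time_s': 0.1, 'qpos': array([-7.56305965e+01,  1.83457908e+01,  8.96991229e+01, -9.29636892e-05,
        7.20432436e+01, -1.14925423e+00]), 'qvel': array([-0.01733993, -0.01744649, -0.31547601,  0.06069406, -0.05460772,
        0.01834094]), 'effort': array([-4.93572898e-04, -4.13333416e+01, -2.32510346e+01,  7.28403521e-02,
        4.22492065e-02, -5.64371828e-05]), 'ee_pos': array([ 153.69918633, -553.61204785,  213.22826411]), 'ee_rot': array([-1.79998320e+02,  8.81413193e-02, -7.44813122e+01]), 'force': array([-0.54541959, -0.65498067,  0.16302892]), 'torque': array([ 0.04096641,  0.03233031, -0.00474046]), 'gripper_width': 91.3670816226124}
```

View pics/top0.png

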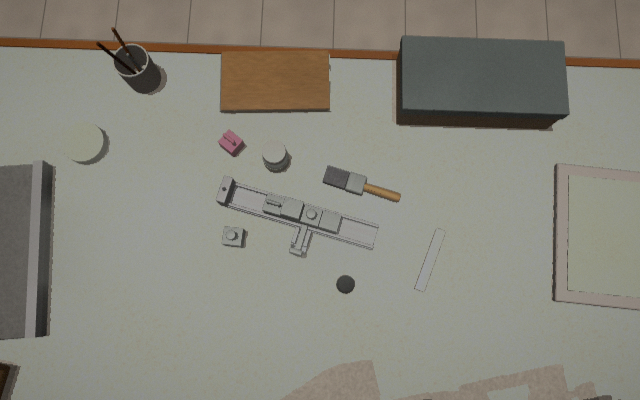

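View pics/side0.png

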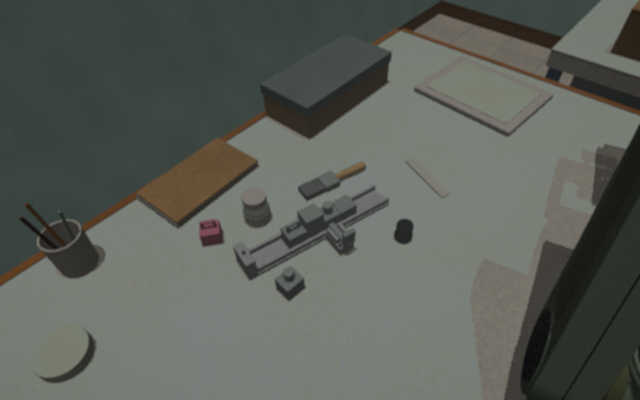

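```bash
python3 - <<'E'
import cv2
f=cv2.imread("pics/top0.png");cv2.imwrite("pics/top0c.png",cv2.resize(f[165:265,205:400],None,fx=4,fy=4,interpolation=cv2.INTER_CUBIC))
f=cv2.imread("pics/side0.png");cv2.imwrite("pics/side0c.png",cv2.resize(f[175:300,225:400],None,fx=4,fy=4,interpolation=cv2.INTER_CUBIC))
E
```

```text
(no output)
```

View pics/top0c.png

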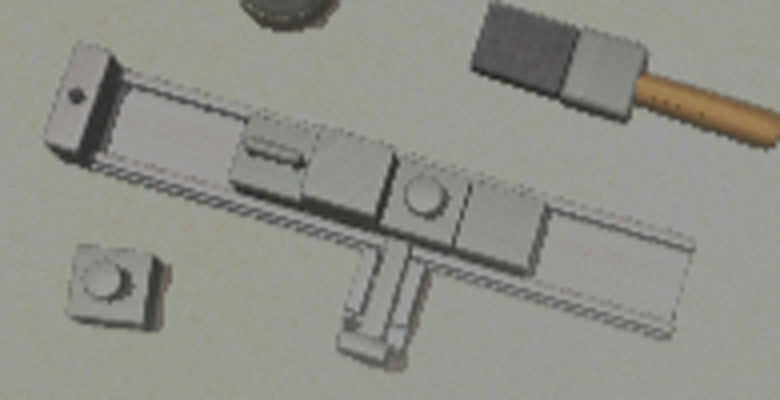

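View pics/side0c.png

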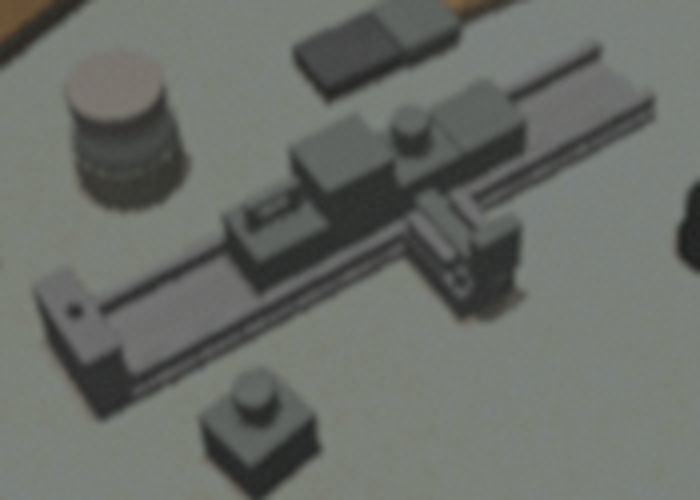

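```bash
cat > h.py <<'E'
import numpy as np
from workcell import env
def ray(n,px,z,p=None):
    p=p or env.camera_params(n); f=200/np.tan(np.radians(p["fov_y"])/2)
    px=np.atleast_2d(px).astype(float)
    d=np.c_[(px[:,0]-p["cx"])/f,(px[:,1]-p["cy"])/f,np.ones(len(px))]@p["pose"][:3,:3].T
    o=p["pose"][:3,3]; return o+d*((np.asarray(z)-o[2])/d[:,2]).reshape(-1,1)
def proj(n,P,p=None):
    p=p or env.camera_params(n); f=200/np.tan(np.radians(p["fov_y"])/2)
    q=(np.atleast_2d(P)-p["pose"][:3,3])@p["pose"][:3,:3]
    return np.c_[q[:,0]/q[:,2]*f+p["cx"],q[:,1]/q[:,2]*f+p["cy"]]
E
python3 - <<'E'
from h import *
np.set_printoptions(precision=1,suppress=True)
c=lambda a:np.array(a)/4+[205,165]-0.375
for nm,z,pts in [("stop top corners",50,[(80,40),(118,60),(45,147),(80,165)]),("open lips outer",20,[(694,240),(672,336)]),
   ("plain top",44,[(470,180),(548,205),(528,272),(457,245)]),("paddle top",67.5,[(340,335),(390,350),(385,362),(337,350)]),("spare",36,[(75,245),(155,255),(145,325),(70,318)])]:
    print(nm,ray("top",c(pts),z))
E
```

```text
stop top corners [[649.6 155.6  50. ]
 [639.5 135.3  50. ]
 [592.3 169.7  50. ]
 [583.5 151.1  50. ]]
open lips outer [[ 558.5 -168.6   20. ]
 [ 507.4 -157.4   20. ]]
plain top [[582.7 -49.3  44. ]
 [570.8 -90.   44. ]
 [535.6 -80.4  44. ]
 [548.5 -43.6  44. ]]
paddle top [[498.   13.1  67.5]
 [491.3 -12.   67.5]
 [485.3  -9.7  67.5]
 [490.6  14.3  67.5]]
spare [[544.  153.7  36. ]
 [540.  112.2  36. ]
 [503.6 115.1  36. ]
 [506.1 153.7  36. ]]
```

drive_tool(
  motion=[
    [[0.027,0.027,0],[0,0,0.1]],
    [[0.027,0.027,0],[0,0,0.1]],
    [[0.027,0.027,0],[0,0,0.1]],
    [[0.027,0.027,0],[0,0,0.1]],
    [[0.027,0.027,0],[0,0,0.1]],
    [[0.027,0.027,0],[0,0,0.1]],
    [[0.027,0.027,0],[0,0,0.1]],
    [[0.027,0.027,0],[0,0,0.1]],
    [[0.027,0.027,0],[0,0,0.1]],
    [[0.027,0.027,0],[0,0,0.1]],
  ],
  claw=0,
)

```text
time_s: 0.93
ee_pos: [424.6, -282.3, 213.7]
ee_rot: [-180.0, 0.0, -16.9]
force: [0.3, -0.1, -0.1]
gripper_width: 27.2
```

drive_tool(
  motion=[
    [[0.022,0.021,0],[0,0,0.037]],
    [[0.022,0.021,0],[0,0,0]],
    [[0.022,0.021,0],[0,0,0]],
    [[0.022,0.021,0],[0,0,0]],
    [[0.022,0.02,0],[0,0,0]],
    [[0,0,0],[0,0,0]],
    [[0,0,0],[0,0,0]],
    [[0,0,0],[0,0,0]],
    [[0,0,0],[0,0,0]],
    [[0,0,0],[0,0,0]],
  ],
)

```text
time_s: 1.77
ee_pos: [533.0, -180.9, 214.0]
ee_rot: [180.0, 0.0, -15.2]
force: [-0.1, -0.5, -0.0]
gripper_width: 0.9
```

```bash
python3 - <<'E'
from h import *
import cv2,pickle
s=env.state();p=env.camera_params("wrist")
f=env.grab_frame("wrist");cv2.imwrite("pics/w1.png",f[:,:,::-1]);pickle.dump(p,open("w1.pkl","wb"))
print(s["time_s"],s["ee_pos"],s["ee_rot"],s["gripper_width"],s["force"]);print(p)
E
```

```text
1.7667 [ 533.01549647 -180.87586457  214.02106542] [ 1.79987269e+02  8.52943901e-03 -1.51507919e+01] 0.947559827853961 [-0.12837633 -0.46230067 -0.01427059]
{'fov_y': 59.989397163063074, 'cx': 321.9977049938089, 'cy': 203.22485598505438, 'pose': array([[ 9.64986352e-01, -2.50576820e-01, -7.75409437e-02,
         5.55936098e+02],
       [-2.62299979e-01, -9.21577421e-01, -2.86170890e-01,
        -1.00166890e+02],
       [ 2.47808777e-04,  2.96489991e-01, -9.55035928e-01,
         3.83929445e+02],
       [ 0.00000000e+00,  0.00000000e+00,  0.00000000e+00,
         1.00000000e+00]])}
```

View pics/w1.png

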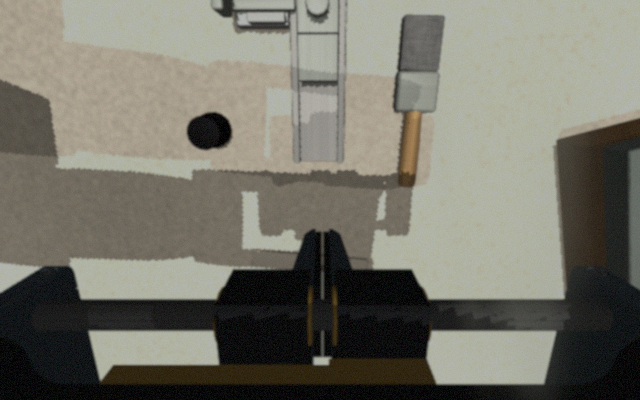

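```bash
python3 - <<'E'
import cv2
f=cv2.imread("pics/w1.png");cv2.imwrite("pics/w1c.png",cv2.resize(f[0:175,205:355],None,fx=4,fy=4,interpolation=cv2.INTER_CUBIC)[:600])
cv2.imwrite("pics/w1d.png",cv2.resize(f[50:175,260:380],None,fx=4,fy=4,interpolation=cv2.INTER_CUBIC))
E
```

```text
(no output)
```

View pics/w1c.png

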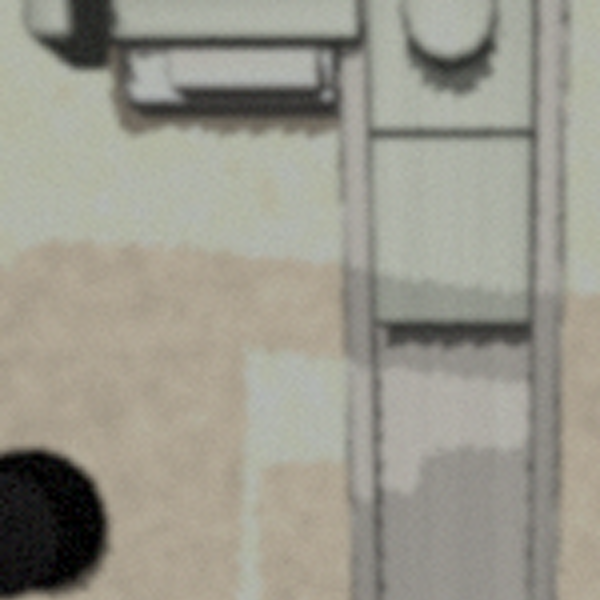

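View pics/w1d.png

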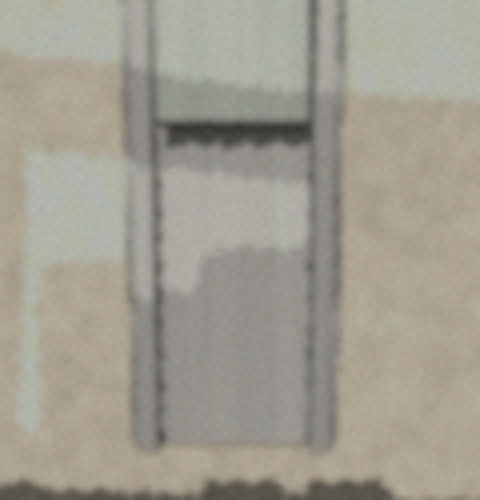

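```bash
python3 - <<'E'
from h import *
import pickle
np.set_printoptions(precision=1,suppress=True)
p=pickle.load(open("w1.pkl","rb"))
d=lambda a:np.array(a)/4+[260,50]-0.375
c=lambda a:np.array(a)/4+[205,0]-0.375
L=ray("wrist",d([(132,450),(336,450),(124,0),(345,0)]),20,p);print(L)
B=ray("wrist",np.r_[d([(155,123),(310,123)]),c([(370,132),(533,132)])],44,p);print(B)
P=ray("wrist",c([(112,38),(358,40)]),34,p);print("bar",P)
a=(L[2]+L[3]-L[0]-L[1])[:2];th=np.degrees(np.arctan2(a[1],a[0]));print("yaw",th-90, [np.degrees(np.arctan2(*(L[k+2]-L[k])[1::-1])) for k in(0,1)])
u=np.array([.261,.965]);o=(L[0]+L[1])[:2]/2
print("open centre",o,"stop inner",o+320*u,"rear y",((B[0]+B[1])[:2]/2-o)@u-170,((B[0]+B[1])[:2]/2-o)@[.965,-.261])
E
```

```text
[[ 508.3 -157.    20. ]
 [ 560.5 -171.2   20. ]
 [ 537.9  -51.2   20. ]
 [ 589.4  -65.2   20. ]]
[[538.5 -81.4  44. ]
 [573.1 -90.8  44. ]
 [548.7 -42.6  44. ]
 [583.7 -52.1  44. ]]
bar [[497.9  -7.2  34. ]
 [551.2 -22.1  34. ]]
yaw -15.459481954786867 [np.float64(74.36195124902905), np.float64(74.71908320882135)]
open centre [ 534.4 -164.1] stop inner [617.9 144.7] rear y -89.18601564127341 0.27249457057990306
```

drive_tool(
  motion=[
    [[0.0018,0.0081,-0.0235],[0,0,0]],
    [[0.0018,0.0081,-0.0235],[0,0,0]],
    [[0.0018,0.0081,-0.0235],[0,0,0]],
    [[0.0018,0.0081,-0.0235],[0,0,0]],
    [[0.0018,0.0081,-0.0235],[0,0,0]],
    [[0.0018,0.0081,-0.0235],[0,0,0]],
    [[0.0018,0.0081,-0.0235],[0,0,0]],
    [[0.0018,0.0081,-0.024],[0,0,0]],
    [[0,0,0],[0,0,0]],
    [[0,0,0],[0,0,0]],
  ],
)

```text
time_s: 2.65
ee_pos: [547.3, -115.5, 25.0]
ee_rot: [180.0, 0.1, -15.1]
force: [0.1, -0.3, -0.1]
gripper_width: 0.6
```

```bash
python3 - <<'E'
from h import *
import cv2
f=env.grab_frame("wrist");cv2.imwrite("pics/w2.png",f[:,:,::-1])
s=env.state();print(s["ee_pos"],s["force"])
E
```

```text
[ 548.53690506 -115.98638999   26.22670075] [0.19905392 0.42495119 0.77506677]
```

View pics/w2.png

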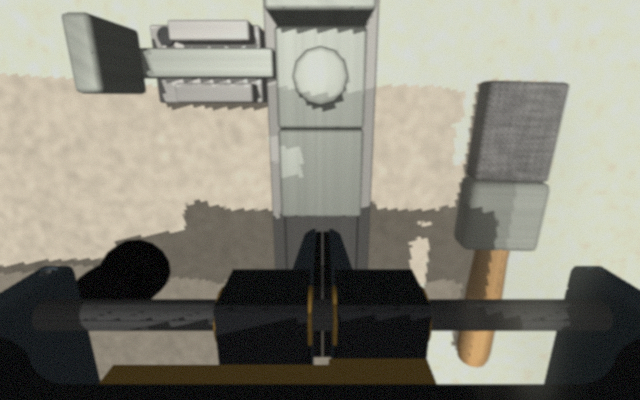

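drive_tool(
  motion=[
    [[0.001,0.0037,0],[0,0,0]],
    [[0.001,0.0037,0],[0,0,0]],
    [[0.0005,0.0019,0],[0,0,0]],
    [[0.0005,0.0019,0],[0,0,0]],
    [[0.0005,0.0019,0],[0,0,0]],
    [[0.0005,0.0019,0],[0,0,0]],
    [[0.0007,0.0026,0],[0,0,0]],
    [[0.001,0.0037,0],[0,0,0]],
    [[0.001,0.0037,0],[0,0,0]],
    [[0.001,0.0037,0],[0,0,0]],
  ],
)

```text
time_s: 3.53
ee_pos: [555.9, -88.9, 26.3]
ee_rot: [179.8, -0.1, -15.0]
force: [-1.9, -9.4, 4.3]
gripper_width: 0.4
```

drive_tool(
  motion=[
    [[0.001,0.0037,0],[0,0,0]],
    [[0.001,0.0037,0],[0,0,0]],
    [[0.001,0.0037,0],[0,0,0]],
    [[0.001,0.0037,0],[0,0,0]],
    [[0.001,0.0037,0],[0,0,0]],
    [[0.001,0.0037,0],[0,0,0]],
    [[0.001,0.0037,0],[0,0,0]],
    [[0.001,0.0037,0],[0,0,0]],
    [[0.0008,0.003,0],[0,0,0]],
    [[0.0005,0.002,0],[0,0,0]],
  ],
)

```text
time_s: 4.37
ee_pos: [565.1, -54.2, 26.2]
ee_rot: [179.8, -0.1, -14.9]
force: [-3.3, -10.3, 4.8]
gripper_width: 0.5
```

```bash
python3 - <<'E'
from h import *
import cv2
f=env.grab_frame("wrist");cv2.imwrite("pics/w3.png",f[:,:,::-1])
s=env.state();print(s["ee_pos"],s["force"])
E
```

```text
[565.21321383 -53.8053359   26.24904458] [-2.00944387 -7.86447106  5.58942661]
```

View pics/w3.png

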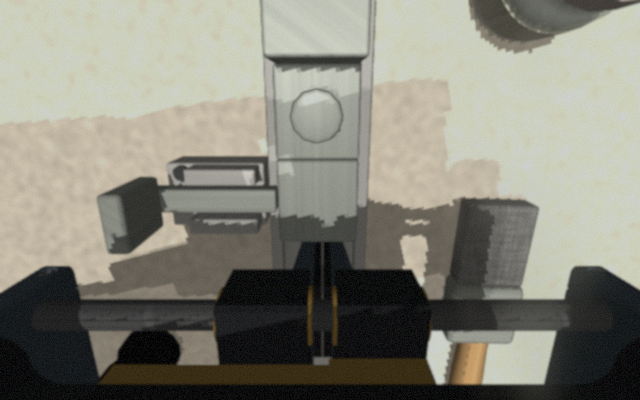

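drive_tool(
  motion=[
    [[0.0008,0.0029,0],[0,0,0]],
    [[0.0008,0.0029,0],[0,0,0]],
    [[0.0008,0.0029,0],[0,0,0]],
    [[0.0008,0.0029,0],[0,0,0]],
    [[0.0008,0.0029,0],[0,0,0]],
    [[0.0008,0.0029,0],[0,0,0]],
    [[0.0005,0.002,0],[0,0,0]],
    [[0.0004,0.0015,0],[0,0,0]],
    [[0.0003,0.001,0],[0,0,0]],
    [[0.0003,0.001,0],[0,0,0]],
  ],
)

```text
time_s: 5.25
ee_pos: [571.2, -31.6, 26.3]
ee_rot: [179.7, -0.0, -14.9]
force: [-1.9, -10.0, 5.6]
gripper_width: 0.7
```

drive_tool(
  motion=[
    [[0.0002,0.0007,0],[0,0,0]],
    [[0.0002,0.0007,0],[0,0,0]],
    [[0.0002,0.0007,0],[0,0,0]],
    [[0.0001,0.0005,0],[0,0,0]],
    [[0.0001,0.0005,0],[0,0,0]],
    [[0.0001,0.0005,0],[0,0,0]],
    [[0.0001,0.0005,0],[0,0,0]],
    [[0.0001,0.0005,0],[0,0,0]],
    [[0,0,0],[0,0,0]],
    [[0,0,0],[0,0,0]],
  ],
)

```text
time_s: 6.08
ee_pos: [572.3, -27.1, 26.3]
ee_rot: [179.8, -0.0, -15.0]
force: [-1.6, -9.2, 4.9]
gripper_width: 0.4
```

```bash
python3 - <<'E'
from h import *
import cv2
f=env.grab_frame("wrist");cv2.imwrite("pics/w4.png",f[:,:,::-1])
f=env.grab_frame("side");cv2.imwrite("pics/s4.png",cv2.resize(f[175:300,225:400],None,fx=4,fy=4,interpolation=cv2.INTER_CUBIC)[:,:,::-1])
s=env.state();print(s["ee_pos"],s["force"])
E
```

```text
[572.29840445 -27.07994661  26.25428186] [-3.53260228 -9.87789158  5.0221908 ]
```

View pics/w4.png

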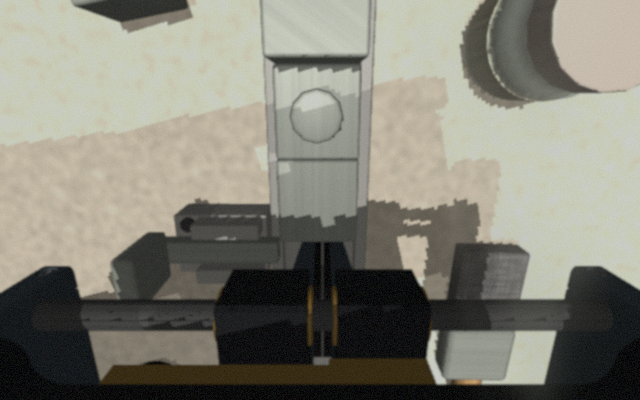

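View pics/s4.png

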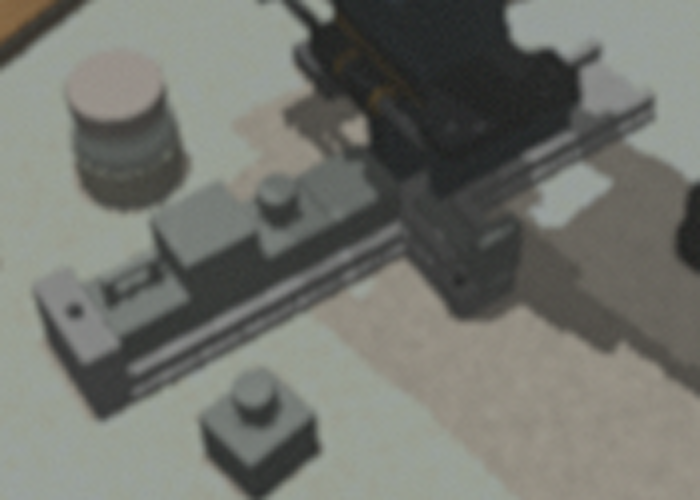

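drive_tool(
  motion=[
    [[0.0001,0.0004,0],[0,0,0]],
    [[0.0001,0.0004,0],[0,0,0]],
    [[0.0001,0.0004,0],[0,0,0]],
    [[0.0001,0.0004,0],[0,0,0]],
    [[0,0,0],[0,0,0]],
    [[0,0,0],[0,0,0]],
    [[0,0,0],[0,0,0]],
    [[0,0,0],[0,0,0]],
    [[0,0,0],[0,0,0]],
    [[0,0,0],[0,0,0]],
  ],
)

```text
time_s: 7.02
ee_pos: [572.3, -27.0, 26.3]
ee_rot: [179.6, -0.0, -14.9]
force: [-3.1, -14.9, 5.9]
gripper_width: 0.3
```

drive_tool(
  motion=[
    [[0.0001,0.0004,0],[0,0,0]],
    [[0.0001,0.0004,0],[0,0,0]],
    [[0,0,0],[0,0,0]],
    [[0,0,0],[0,0,0]],
    [[0,0,0],[0,0,0]],
    [[0,0,0],[0,0,0]],
    [[0,0,0],[0,0,0]],
    [[0,0,0],[0,0,0]],
    [[0,0,0],[0,0,0]],
    [[0,0,0],[0,0,0]],
  ],
)

```text
time_s: 7.85
ee_pos: [572.3, -27.0, 26.3]
ee_rot: [179.5, -0.0, -14.9]
force: [-3.3, -18.2, 5.6]
gripper_width: 0.1
```

drive_tool(
  motion=[
    [[0.0002,0.0008,0],[0,0,0]],
    [[0.0002,0.0008,0],[0,0,0]],
    [[0,0,0],[0,0,0]],
    [[0,0,0],[0,0,0]],
    [[0,0,0],[0,0,0]],
    [[0,0,0],[0,0,0]],
    [[0,0,0],[0,0,0]],
    [[0,0,0],[0,0,0]],
    [[0,0,0],[0,0,0]],
    [[0,0,0],[0,0,0]],
  ],
)

```text
time_s: 8.68
ee_pos: [572.4, -26.9, 26.4]
ee_rot: [179.4, -0.0, -14.8]
force: [-4.1, -22.8, 7.0]
gripper_width: 0.5
```

```bash
python3 - <<'E'
from h import *
import cv2
f=env.grab_frame("top");cv2.imwrite("pics/t5.png",cv2.resize(f[165:265,205:400],None,fx=4,fy=4,interpolation=cv2.INTER_CUBIC)[:,:,::-1])
s=env.state();print(s["ee_pos"],s["force"])
E
```

```text
[572.35632101 -26.91420516  26.36555859] [ -4.59209037 -23.55098339   6.39430182]
```

View pics/t5.png

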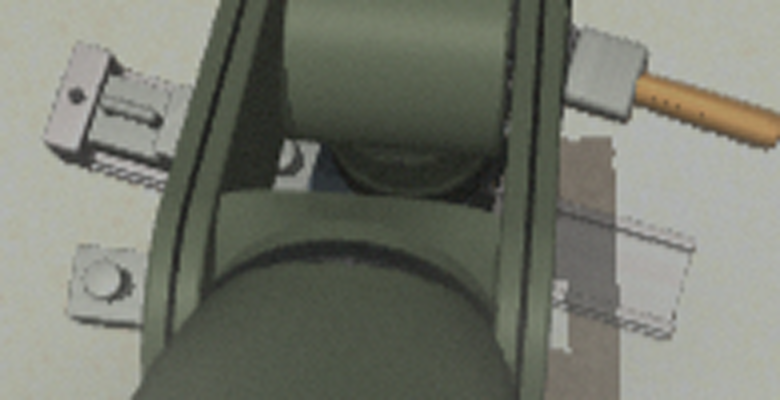

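drive_tool(
  motion=[
    [[-0.001,-0.0035,0],[0,0,0]],
    [[-0.002,-0.0077,0],[0,0,0]],
    [[-0.0025,-0.01,0],[0,0,0]],
    [[-0.0025,-0.01,0],[0,0,0]],
    [[0,0,0.02],[0,0,0]],
    [[0,0,0.035],[0,0,0]],
    [[0,0,0.035],[0,0,0]],
    [[0,0,0.005],[0,0,0]],
    [[0,0,0],[0,0,0]],
    [[0,0,0],[0,0,0]],
  ],
)

```text
time_s: 9.57
ee_pos: [565.1, -51.8, 120.1]
ee_rot: [-180.0, 0.0, -15.1]
force: [-0.3, 0.2, -0.1]
gripper_width: 0.4
```

```bash
python3 - <<'E'
from h import *
import cv2,pickle
s=env.state();p=env.camera_params("wrist")
f=env.grab_frame("wrist");cv2.imwrite("pics/w6.png",f[:,:,::-1]);pickle.dump(p,open("w6.pkl","wb"))
print(s["ee_pos"],s["force"])
E
```

```text
[565.11381673 -51.77743969 120.14083915] [-0.26690563  0.23182751 -0.14549333]
```

View pics/w6.png

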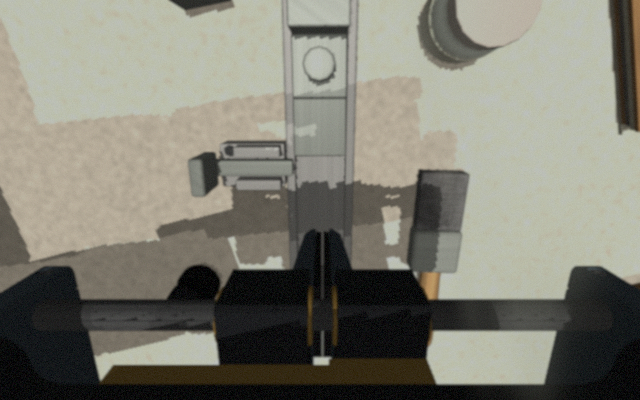

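```bash
python3 - <<'E'
from h import *
import pickle,cv2
np.set_printoptions(precision=1,suppress=True)
p=pickle.load(open("w6.pkl","rb"))
def rk(P): d=P[:,:2]-[579,0]; return np.c_[d@[.965,-.262],d@[.262,.965]]
for nm,z,px in [("paddle outer top",67.5,[(190,157),(192,195)]),("rear top",44,[(296,155),(345,155)]),("bar",34,[(219,159),(292,159),(292,178),(220,178)])]:
    P=ray("wrist",px,z,p);print(nm,P[:,:2].tolist(),rk(P).tolist())
f=cv2.imread("pics/w6.png");cv2.imwrite("pics/w6c.png",cv2.resize(f[80:230,180:365],None,fx=4,fy=4,interpolation=cv2.INTER_CUBIC))
E
```

```text
paddle outer top [[495.81109871080463, 14.648564377360804], [487.6639503884941, -9.572215733513602]] [[-84.11521361094206, -7.659627513616013], [-85.63136735292265, -33.16723318105518]]
rear top [[559.5510828668915, -5.232427368940314], [593.2689065356419, -14.34848616235594]] [[-17.397309062787308, -10.144908699901821], [17.528798181431707, -10.107835634335299]]
bar [[502.2267981908212, 5.472108384589003], [554.6789905176512, -8.70909624761208], [550.5413973733073, -22.59063818352748], [497.9472344378014, -8.370748857197519]] [[-75.51983214261983, -14.833994282876452], [-21.18799093359224, -14.776382363321048], [-21.543804330674263, -29.25611973529751], [-76.0227825669359, -29.31359722449164]]
```

View pics/w6c.png

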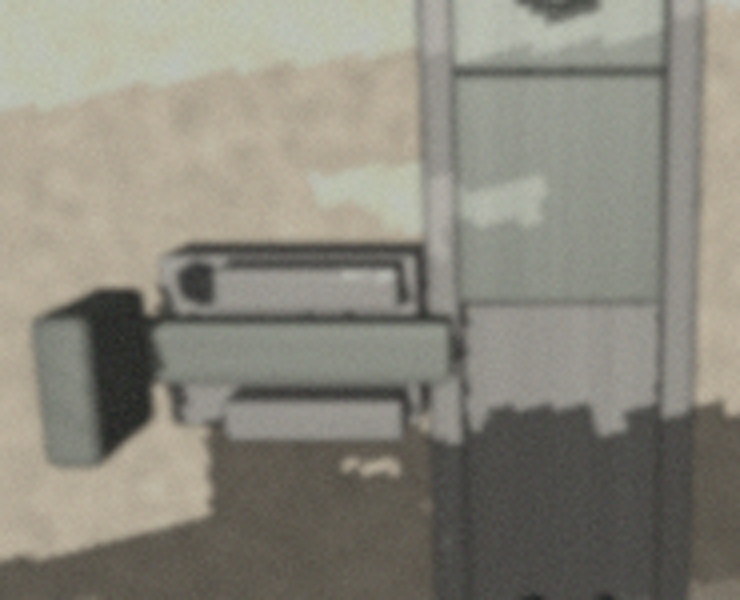

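drive_tool(
  motion=[
    [[-0.0264,0.0156,0],[0,0,0]],
    [[-0.0264,0.0156,0],[0,0,0]],
    [[-0.0264,0.0156,0],[0,0,0]],
    [[-0.0264,0.0156,0],[0,0,0]],
    [[0,0,0],[0,0,0]],
    [[0,0,-0.026],[0,0,0]],
    [[0,0,-0.026],[0,0,0]],
    [[0,0,-0.026],[0,0,0]],
    [[0,0,0],[0,0,0]],
    [[0,0,0],[0,0,0]],
  ],
)

```text
time_s: 10.45
ee_pos: [458.6, 10.6, 40.8]
ee_rot: [179.9, 0.3, -15.1]
force: [0.7, -0.8, 0.4]
gripper_width: 0.4
```

```bash
python3 - <<'E'
from h import *
import cv2
f=env.grab_frame("side");cv2.imwrite("pics/s7.png",cv2.resize(f[175:300,225:400],None,fx=4,fy=4,interpolation=cv2.INTER_CUBIC)[:,:,::-1])
f=env.grab_frame("wrist");cv2.imwrite("pics/w7.png",f[:,:,::-1])
s=env.state();d=s["ee_pos"][:2]-[579,0];print(s["ee_pos"],s["force"],d@[.965,-.262],d@[.262,.965])
E
```

```text
[460.79047827  10.62960324  42.91534621] [ 0.33686979 -0.26338055 -0.53051538] -116.85714451839029 -20.71332756751307
```

View pics/s7.png

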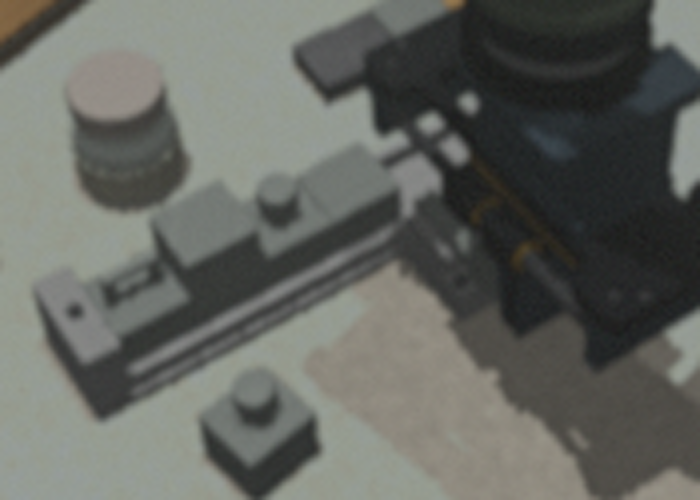

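View pics/w7.png

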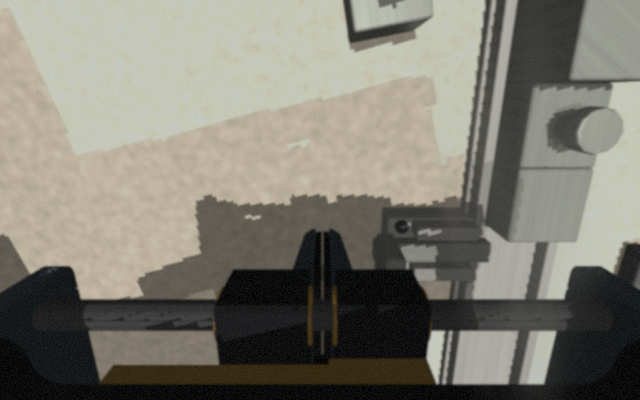

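drive_tool(
  motion=[
    [[0.0039,-0.001,0],[0,0,0]],
    [[0.0039,-0.001,0],[0,0,0]],
    [[0.0029,-0.0008,0],[0,0,0]],
    [[0.0029,-0.0008,0],[0,0,0]],
    [[0.0029,-0.0008,0],[0,0,0]],
    [[0.0029,-0.0008,0],[0,0,0]],
    [[0.0029,-0.0008,0],[0,0,0]],
    [[0.0039,-0.0011,0],[0,0,0]],
    [[0.0039,-0.0011,0],[0,0,0]],
    [[0.0039,-0.0011,0],[0,0,0]],
  ],
)

```text
time_s: 11.38
ee_pos: [494.2, 1.4, 42.4]
ee_rot: [-180.0, 0.0, -15.1]
force: [-1.5, 1.7, 2.1]
gripper_width: 0.3
```

```bash
python3 - <<'E'
from h import *
import cv2
f=env.grab_frame("wrist");cv2.imwrite("pics/w8.png",f[:,:,::-1])
s=env.state();d=s["ee_pos"][:2]-[579,0];print(s["ee_pos"],s["force"],d@[.965,-.262],d@[.262,.965])
E
```

```text
[495.30762653   1.19512232  42.46442805] [-1.62481647  0.72212521 -1.07933894] -81.07626244360513 -20.77410881405743
```

View pics/w8.png

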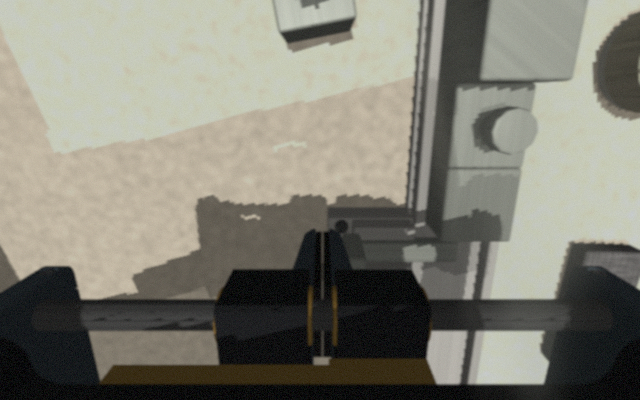

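drive_tool(
  motion=[
    [[0.0029,-0.0008,0],[0,0,0]],
    [[0.0029,-0.0008,0],[0,0,0]],
    [[0.0029,-0.0008,0],[0,0,0]],
    [[0.0029,-0.0008,0],[0,0,0]],
    [[0.0029,-0.0008,0],[0,0,0]],
    [[0.0029,-0.0008,0],[0,0,0]],
    [[0.0019,-0.0005,0],[0,0,0]],
    [[0.0019,-0.0005,0],[0,0,0]],
    [[0.001,-0.0003,0],[0,0,0]],
    [[0.001,-0.0003,0],[0,0,0]],
  ],
)

```text
time_s: 12.27
ee_pos: [517.3, -4.9, 42.4]
ee_rot: [-180.0, 0.0, -15.1]
force: [-1.6, 1.1, -0.6]
gripper_width: 0.7
```

drive_tool(
  motion=[
    [[0.0007,-0.0002,0],[0,0,0]],
    [[0.0007,-0.0002,0],[0,0,0]],
    [[0.0007,-0.0002,0],[0,0,0]],
    [[0.0007,-0.0002,0],[0,0,0]],
    [[0.0007,-0.0002,0],[0,0,0]],
    [[0,0,0],[0,0,0]],
    [[0,0,0],[0,0,0]],
    [[0,0,0],[0,0,0]],
    [[0,0,0],[0,0,0]],
    [[0,0,0],[0,0,0]],
  ],
)

```text
time_s: 13.1
ee_pos: [520.9, -6.0, 42.6]
ee_rot: [180.0, -0.0, -15.1]
force: [-0.0, 1.0, -0.5]
gripper_width: 0.2
```

drive_tool(
  motion=[
    [[0.0005,-0.0001,0],[0,0,0]],
    [[0.0005,-0.0001,0],[0,0,0]],
    [[0.0005,-0.0002,0],[0,0,0]],
    [[0.0005,-0.0001,0],[0,0,0]],
    [[0,0,0],[0,0,0]],
    [[0,0,0],[0,0,0]],
    [[0,0,0],[0,0,0]],
    [[0,0,0],[0,0,0]],
    [[0,0,0],[0,0,0]],
    [[0,0,0],[0,0,0]],
  ],
)

```text
time_s: 13.93
ee_pos: [522.8, -6.5, 42.5]
ee_rot: [180.0, -0.0, -15.1]
force: [-0.5, -1.3, 0.9]
gripper_width: 0.4
```

drive_tool(
  motion=[
    [[0.0005,-0.0001,0],[0,0,0]],
    [[0.0005,-0.0001,0],[0,0,0]],
    [[0.0005,-0.0002,0],[0,0,0]],
    [[0.0005,-0.0001,0],[0,0,0]],
    [[0,0,0],[0,0,0]],
    [[0,0,0],[0,0,0]],
    [[0,0,0],[0,0,0]],
    [[0,0,0],[0,0,0]],
    [[0,0,0],[0,0,0]],
    [[0,0,0],[0,0,0]],
  ],
)

```text
time_s: 14.77
ee_pos: [523.0, -6.6, 42.4]
ee_rot: [180.0, 0.2, -15.1]
force: [-5.8, 1.3, 4.3]
gripper_width: 0.5
```

drive_tool(
  motion=[
    [[0.0008,-0.0002,0],[0,0,0]],
    [[0.0008,-0.0002,0],[0,0,0]],
    [[0,0,0],[0,0,0]],
    [[0,0,0],[0,0,0]],
    [[0,0,0],[0,0,0]],
    [[0,0,0],[0,0,0]],
    [[0,0,0],[0,0,0]],
    [[0,0,0],[0,0,0]],
    [[0,0,0],[0,0,0]],
    [[0,0,0],[0,0,0]],
  ],
)

```text
time_s: 15.6
ee_pos: [523.0, -6.7, 42.4]
ee_rot: [180.0, 0.4, -15.1]
force: [-9.9, 2.1, 8.2]
gripper_width: 0.5
```

Hard stop reached: the tool position held while the force rose. I'll back off and go up.

drive_tool(
  motion=[
    [[-0.004,0.001,0],[0,0,0]],
    [[-0.008,0.002,0],[0,0,0]],
    [[-0.015,0.004,0],[0,0,0]],
    [[-0.025,0.007,0],[0,0,0]],
    [[-0.01,0.003,0.02],[0,0,0]],
    [[0,0,0.035],[0,0,0]],
    [[0,0,0.035],[0,0,0]],
    [[0,0,0.03],[0,0,0]],
    [[0,0,0],[0,0,0]],
    [[0,0,0],[0,0,0]],
  ],
)

```text
time_s: 16.43
ee_pos: [465.8, 9.7, 164.1]
ee_rot: [-179.9, -0.3, -15.1]
force: [-0.8, -0.4, 0.2]
gripper_width: 0.4
```

drive_tool(
  motion=[
    [[0,-0.035,0.01],[0,0,0]],
    [[0,-0.035,0.01],[0,0,0]],
    [[0,-0.035,0.01],[0,0,0]],
    [[0,-0.035,0.01],[0,0,0]],
    [[0,-0.035,0.01],[0,0,0]],
    [[0,-0.035,0.01],[0,0,0]],
    [[0,-0.01,0],[0,0,0]],
    [[0,0,0],[0,0,0]],
    [[0,0,0],[0,0,0]],
    [[0,0,0],[0,0,0]],
  ],
)

```text
time_s: 17.27
ee_pos: [463.6, -208.8, 221.0]
ee_rot: [-179.9, 0.2, -15.0]
force: [0.1, -0.2, -0.2]
gripper_width: 0.5
```

```bash
python3 - <<'E'
from h import *
import cv2,pickle
pickle.dump(env.camera_params("wrist"),open("w9.pkl","wb"))
f=env.grab_frame("wrist");cv2.imwrite("pics/w9.png",f[:,:,::-1])
f=env.grab_frame("top");cv2.imwrite("pics/t9.png",cv2.resize(f[165:295,205:400],None,fx=4,fy=4,interpolation=cv2.INTER_CUBIC)[:,:,::-1]);cv2.imwrite("pics/t9f.png",f[:,:,::-1])
s=env.state();print(s["ee_pos"],s["force"])
E
```

```text
[ 464.00795225 -208.74612001  221.66633112] [-0.14084675  0.61919656  0.14048107]
```

View pics/w9.png

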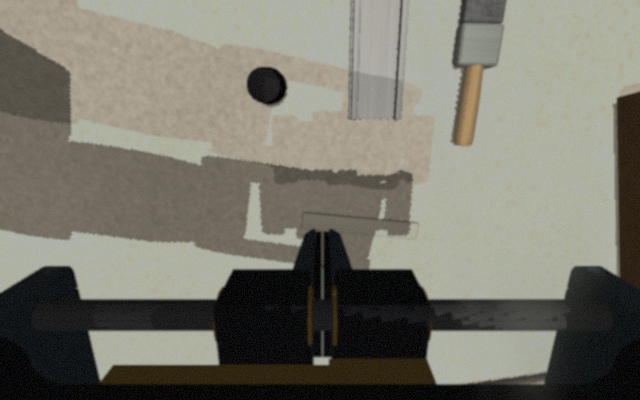

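View pics/t9.png

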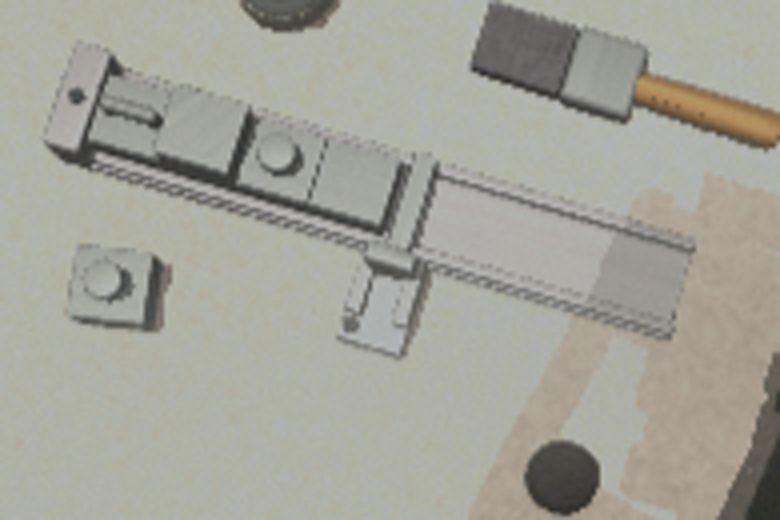

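The top view shows the row against the stop and the bar across the channel behind it. The bar runs from crop (385,255) to (425,155), over the far lip. The spare weight, loupe and brush have not moved.

```bash
python3 - <<'E'
from h import *
np.set_printoptions(precision=1,suppress=True)
c=lambda a:np.array(a)/4+[205,165]-0.375
def rk(P): d=P[:,:2]-[579,0]; return np.c_[d@[.965,-.262],d@[.262,.965]]
print("tip",rk(ray("top",c([(413,153),(437,160)]),34)),"paddle outer top",rk(ray("top",c([(365,262),(416,274)]),67.5)),"rear",rk(ray("top",c([(403,160),(385,225)]),44)))
env.job_done();print(env.state()["time_s"])
E
```

```text
tip [[ 23.4 -13.3]
 [ 23.5 -26.5]] paddle outer top [[-43.   -9.5]
 [-41.4 -35.7]] rear [[ 16.5 -10.3]
 [-18.8 -11.5]]
the job is handed in; nothing more can be done
the job is handed in; nothing more can be done
```

I pushed the four weights (bridge, tall, knob, plain, counting from the stop) as one train until they were home against the end stop. I then pushed the bolt's paddle across to its hard stop, backed the arm clear and handed the job in. No verdict was reported.

- **Row:** at the stop, the tool held its position while the force rose from about 10 N to 23 N. From the wrist camera, the rear face measured at rack y = -10.1 mm, against -10 mm nominal. The top view after the bolt was across gave -10.3 and -11.5 mm at the two ends of the edge.
- **Bolt:** the tool held its position while the push rose to about 10 N, so it is on its stop. The top view put the tip at about 23.5 mm (nominal 26) and the paddle at about -42 mm (nominal -40). That is 2 to 2.5 mm short, about one pixel of that camera and close to its 2 mm calibration error, so I trusted the hard stop.
- **Other things:** the spare weight, loupe and brush looked unmoved in the final top view, and nothing else was touched. I did not check the jar and folder closely after the last move.
- **Time:** the last clock reading was 17.3 s; two more camera frames bring it to about 17.4 s at hand-in, against the 45 s limit.

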